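Clamp the culture plate in its jig

ROBOT

A 7-joint arm with a two-finger parallel gripper is mounted at the origin on the work surface. World frame = base frame: x ahead of the robot, y to its left, z up, the work surface at z = 0. Lengths are in m, angles in rad, forces in N, time in s.
With the tool pointing down it reaches from about 0.4 to 0.9 m from the base axis. Payload 5.5 kg.
Tool frame: the origin (TCP) lies on the centre line of the jaws, within the pads' length; the fingertips stand tip_extent ahead of it and the grasp point (between the pads) lies 5 mm behind it (tip_extent is the distance from the TCP to the fingertips, in m); z points along the fingers, y is the direction in which the jaws open and shut (so a half turn about z gives the same grasp; the last joint's range is limited). The gripper opens to 92 mm and grips with 3 to 60 N. Pads are 19 mm wide; open, the fingers measure 130 mm over their backs; the gripper's body (75 mm by 190 mm) begins 47 mm behind the grasp point.
Start: joints at [1.515, 0.501, -0.427, 1.55, 0.221, 1.138, -0.21], TCP at [0.204, -0.617, 0.241] pointing down, gripper open.
Joint ranges: [-2.88, 2.88], [-0.31, 2.03], [-1.54, 1.56], [0.2, 2.42], [-1.41, 4.55], [0.19, 2.02], [-2.57, 2.57]. Speed limits (rad/s): [2.57, 2.57, 3.14, 3.14, 3.14, 3.14, 3.14].

INTERFACE

Orientations are given as a unit quaternion [x, y, z, w].
In Python, from rig import * gives the robot as it stands.
- The arm moves only by the shell command python3 -m pendant 'ROWS' [FORCE]. ROWS is JSON, a list of rows, each an object of numbers: "dx", "dy", "dz": the shift along the tool's x, y, z in m; "rx", "ry", "rz": the turn, a rotation vector about the tool's x, y, z in rad; "jaw": the closure, from 0 (fully open) to 1 (shut). In form: [{"dx": .., "dy": .., "dz": .., "rx": .., "ry": .., "rz": .., "jaw": ..}, ...]. A call has 1 to 5 rows; each row shifts and turns the commanded pose from where the row before left it, along the tool's axes as they then stand; what a row does not reach is not made up. A row lasts 1/12 s, in which the tool goes at most 41.7 mm and 7.16 degrees, less where a joint would pass 70% of its speed; a pose out of reach is approached as far as the arm can. A call with a gripper value outside its range is refused whole. The fingers move at their own pace and stop on an object; FORCE is the grip in N (left out, the last holds). Time passes only in rows, so rows that do not move let the fingers close. It gives the time, the measured TCP pose, the force and the opening at its end, in the units of the state.
- get_obs(): the state, without advancing time (a new reading comes with each control period).
- grab_frame(name): name is "scene" or "side" or "wrist"; returns a dict with "frame" (400x640x3 uint8, red, green, blue), "K" (3x3 intrinsics, pixels), "xyz" and "attitude" of the camera in the world; the wrist camera has in their place "mount" (4x4, takes a point from camera to tool coordinates, whose origin is the TCP and whose axes are the flange's). Camera axes: x right, y down, z forward; pixel columns grow to the right and rows downward; lengths in m; the calibration is good to about 2 mm. A picture is of the moment at which its call begins: read the wrist's pose just before it. There is no depth.
- close_job(): hands the job in, once; it reports no verdict.
The state is a dict: "clock": time; "joint_pos": joint angles; "qvel": joint speeds; "joint_efforts": joint torques, N m; "ee_pos": TCP position; "ee_rot": TCP orientation; "force": force on the tool from outside, world axes, zero at the start; "torque": the same for the moment, N m; "grip_width": opening from 0.0 (shut) to 1.0 (fully open).
Only numpy, scipy, OpenCV 4.12 (cv2) and the standard library are available. Lean on these libraries where they do the work, as an engineer would, in place of code of your own. Each camera call takes 0.05 s, during which the arm holds its last target. There are 200 camera calls.

TASK

Two identical plate jigs stand on the lab bench, and one of them holds a white 24-well plate. On that jig, slide the grey stop along its rail until the plate is snug between the stop and the blue end block, then flip the stop's red cam lever fully down to clamp it. Leave the stop and lever of the empty jig as they are.

Things in the scene. Friction and masses are not known exactly. Their poses are not given: they have to be found in the camera images.
- jig: Jig with the plate, fixed: grey base 200 (x) x 270 (y) x 12 mm; origin at the centre of its underside, z up. Rail along y at x -70. Blue end block: inner face y +100, top z 42. Grey stop slides to +y on the rail, drag 1.5 N: carriage 50 x 50, top z 46, centre at y = yc (that of the lever tip), and arm x -50 to +60, z 14 to 44, y yc+9 (back, to push) to yc+25 (face). yc starts -100 to -60; snug at -10.
- jig_lever_tip (a point): Tip of that stop's red lever, 62 mm from its pivot (jig x -70, z 58 mm, same y as tip; axis along the rail). Bar 16 wide, 9 thick, end round 15 thick, reaching 9.5 past the tip. Starts upright within 9 deg; flips 90 deg towards jig +x until level on a firm end stop (tip at jig x -8, z 58). Stays where left: 0.1 Nm friction, the same all the way.
- microplate: White 24-well plate, loose, 128 (x) x 85.5 (y) x 20 mm, about 0.1 kg, origin at the centre of its underside. It lies on the jig's base (jig z 12 mm) near jig x 21 mm, axes parallel to the jig's, 2 to 12 mm short of the end block, between it and the stop; the stop's arm pushes it along. A side fence 6 mm high is at jig x +90 mm.
- spare_lever_tip (a point): Tip of the red lever on the stop of the other jig, which is identical but empty: not to be disturbed. The lever stands upright, tip about 120 mm above the bench.
There are look-alikes about, which are no part of the job. There is more than one size of the microplate; the one meant has the size given above.

How it is judged:
On the way, in this order (a step that is already met when the one before it is completed fails the run):
1. the plate is snug between stop and end block (12 mm of play at most) with the lever still up (y of jig_lever_tip in the frame of jig above -0.0225 m and z of jig_lever_tip in the frame of jig above 0.09 m), for 0.2 s.
2. the cam lever is down (z of jig_lever_tip in the frame of jig below 0.069 m), for 0.2 s.
At the end, for the whole second after the job is handed in: The plate lies flat on its jig between stop and end block with at most 12 mm of play in all, the red lever of that stop is down within about 10 degrees of level, and the plate is at rest (y of jig_lever_tip in the frame of jig between -0.0225 and -0.004 m and z of jig_lever_tip in the frame of jig below 0.069 m and y of microplate in the frame of jig between 0.043 and 0.062 m and x of microplate in the frame of jig between 0 and 0.04 m and angle between microplate's own z axis and vertical below 0.1 rad and z of microplate in the frame of jig below 0.017 m and linear speed of microplate below 0.02 m/s); the robot touches nothing.
It fails at once if the empty jig's stop or lever is disturbed (lever tip moved over 15 mm) (distance of spare_lever_tip from where it was at the start of the episode above 0.015 m).
It also fails if it takes over 48 s, if anything falls off the work surface, if the arm or the gripper's body presses on something with over 40 N, if the wrist force passes 120 N, or if a joint passes its speed limit or range.

## Working session

There is one attempt and no reset: what is moved stays moved. The work goes in short steps, Python scripts to look and compute and a shell command to move; the robot and the scene stay as the last step left them, time stands still between calls to the robot, and variables do not carry over. Pictures are saved under pics/ and viewed, about 8 in all and at most 12, crops included, and the job is handed in when it is done.

```bash
mkdir -p pics; ls; cat > h.py <<'E'
from rig import *
import numpy as np, cv2
from scipy.spatial.transform import Rotation as R
E
python3 - <<'E'
from h import *
o=get_obs(); print(o)
for n in ("scene","side"):
    f=grab_frame(n); cv2.imwrite(f"pics/{n}0.png",f["frame"][:,:,::-1]); np.savez(f"{n}0.npz",**f); print(n,f["K"],f["xyz"],f["attitude"])
E
```

```text
pics
{'clock': 0.0, 'joint_pos': array([ 1.51517117,  0.50182374, -0.42682236,  1.55145737,  0.22081364,
        1.13828545, -0.21029743]), 'qvel': array([ 7.17486375e-04, -1.33570131e-03,  6.39220342e-05, -2.53639534e-04,
        4.92395542e-04, -8.66687105e-04,  2.98414436e-05]), 'joint_efforts': array([ 1.06114369e-04, -5.66593695e+01, -5.81616104e+00, -2.79113048e+01,
       -6.85427338e-02,  3.08010040e-02,  2.04197145e-04]), 'ee_pos': array([ 0.20350503, -0.61661443,  0.23969313]), 'ee_rot': array([ 9.87312950e-01,  1.58783578e-01, -1.19862703e-04, -9.48165543e-04]), 'force': array([0.04937622, 0.40664099, 0.32021383]), 'torque': array([-0.01813057, -0.00356236, -0.00627412]), 'grip_width': 0.9955326704849705}
scene [[440.40923263   0.         319.67437176]
 [  0.         440.40923263 199.84704162]
 [  0.           0.           1.        ]] [0.71322727 0.41021867 0.89931642] [ 0.24712692  0.91644283 -0.30241451 -0.08721402]
side [[468.01164007   0.         320.91292171]
 [  0.         468.01164007 200.72308509]
 [  0.           0.           1.        ]] [0.06804695 0.71088954 0.65333305] [-0.1679039   0.85518171 -0.47839391  0.10775801]
```

View pics/scene0.png

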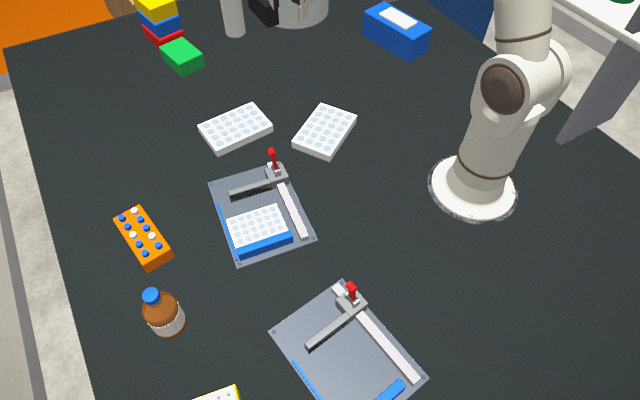

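View pics/side0.png

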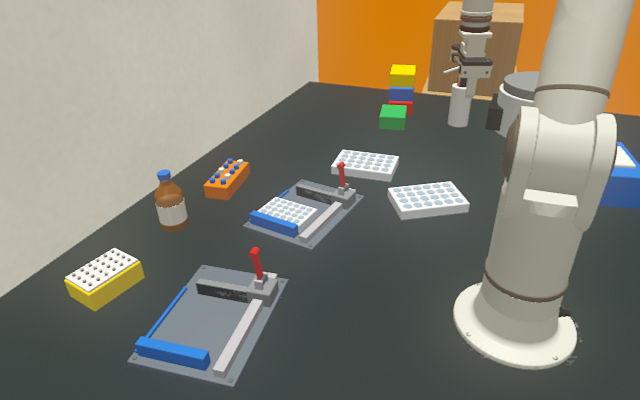

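The loaded jig is the one at about (262,215) in the scene view. Its blue end block is at (265,245) and its red lever at (272,157). The empty jig is at (350,340). Next I'll enlarge both views to read the corners.

```bash
python3 - <<'E'
import cv2,numpy as np
a=cv2.imread('pics/scene0.png')[140:275,195:325]; b=cv2.imread('pics/side0.png')[150:255,238:370]
a=cv2.resize(a,None,fx=4,fy=4,interpolation=cv2.INTER_CUBIC);b=cv2.resize(b,None,fx=4,fy=4,interpolation=cv2.INTER_CUBIC)
cv2.imwrite('pics/sc.png',a);cv2.imwrite('pics/sd.png',b)
E
```

```text
(no output)
```

View pics/sc.png

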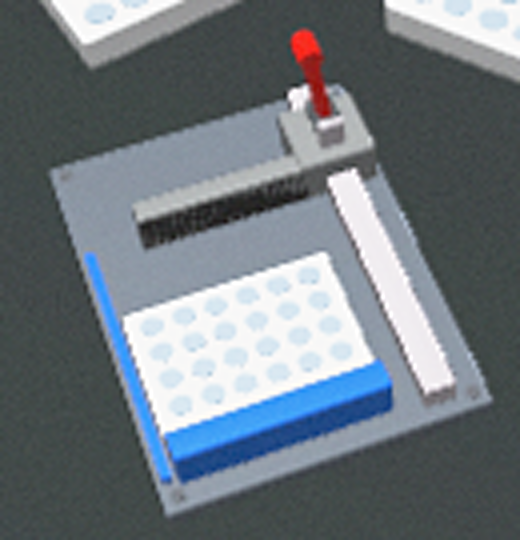

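View pics/sd.png

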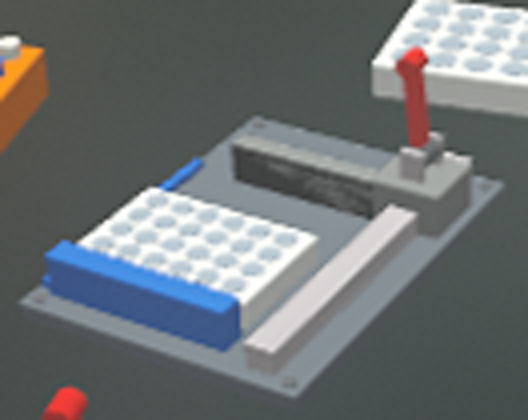

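```bash
cat >> h.py <<'E'
def ray(f,p):
    return R.from_quat(f["attitude"]).apply([(p[0]-f["K"][0,2])/f["K"][0,0],(p[1]-f["K"][1,2])/f["K"][1,1],1])
def plane(f,p,z):
    d=ray(f,p); return f["xyz"]+d*(z-f["xyz"][2])/d[2]
def tri(fa,pa,fb,pb):
    A=0;b=0
    for f,p in((fa,pa),(fb,pb)):
        d=ray(f,p);d/=np.linalg.norm(d);M=np.eye(3)-np.outer(d,d);A=A+M;b=b+M@f["xyz"]
    X=np.linalg.solve(A,b);return X
E
python3 - <<'E'
from h import *
fs=dict(np.load("scene0.npz"));fd=dict(np.load("side0.npz"))
cs=lambda u,v:((u+.5)/4-.5+195,(v+.5)/4-.5+140)
cd=lambda u,v:((u+.5)/4-.5+238,(v+.5)/4-.5+150)
J=[];W=[]
for p,j in (((52,172),(100,-135)),((490,402),(-100,135)),((168,516),(100,135))): J.append(j);W.append(plane(fs,cs(*p),.012)[:2])
for p,j in (((20,300),(100,135)),((296,396),(-100,135)),((503,184),(-100,-135)),((257,117),(100,-135))): J.append(j);W.append(plane(fd,cd(*p),.012)[:2])
J=np.array(J)/1000;W=np.array(W)
H=(J-J.mean(0)).T@(W-W.mean(0)); yaw=np.arctan2(H[0,1]-H[1,0],H[0,0]+H[1,1])
c,s=np.cos(yaw),np.sin(yaw);Rz=np.array([[c,-s],[s,c]]);t=W.mean(0)-Rz@J.mean(0)
print("yaw",yaw,"t",t);print("resid mm",((J@Rz.T+t-W)*1000).round(1))
tj=lambda P:np.r_[Rz.T@(P[:2]-t),P[2]]*1000
print("tip",tj(tri(fs,cs(306,44),fd,cd(412,62))), tri(fs,cs(306,44),fd,cd(412,62)))
print("arm back/face corner",tj(plane(fs,cs(133,207),.044)),tj(plane(fs,cs(140,222),.044)))
print("block inner top",tj(plane(fs,cs(163,435),.042)),tj(plane(fs,cs(380,362),.042)))
print("plate corner near stop",tj(plane(fs,cs(124,316),.032)),tj(plane(fs,cs(327,253),.032)))
print("spare tip",tri(fs,(350.5,287),fd,(254.5,251)))
np.savez("jig.npz",yaw=yaw,t=t)
# current tool y axis
o=get_obs();print(R.from_quat(o["ee_rot"]).as_matrix().round(3)); f=grab_frame("wrist");print(f["mount"].round(4)); print([k for k in dir(__import__('rig')) if not k.startswith('_')])
E
```

```text
yaw -0.1377258964943217 t [ 0.51351822 -0.20178134]
resid mm [[ 0.6 -1.8]
 [-2.9  2.2]
 [ 1.1  0.6]
 [ 1.2  1.6]
 [ 0.5  1.5]
 [-2.2 -1.9]
 [ 1.6 -2.2]]
tip [-62.2697008  -75.05326999 122.40698453] [ 0.44153403 -0.26757485  0.12240698]
arm back/face corner [ 60.45833487 -60.12212044  44.        ] [ 59.60734813 -47.31661093  44.        ]
block inner top [ 87.96924427 101.18952095  42.        ] [-41.1528618  101.33596578  42.        ]
plate corner near stop [86.53035749  7.57669698 32.        ] [-40.22234006   8.87463076  32.        ]
spare tip [0.46676194 0.12303238 0.12227554]
[[ 0.95   0.313 -0.   ]
 [ 0.313 -0.95   0.002]
 [ 0.    -0.002 -1.   ]]
[[-6.000e-04 -9.700e-01 -2.431e-01  6.560e-02]
 [ 1.000e+00 -6.000e-04 -2.000e-04  6.000e-04]
 [ 0.000e+00 -2.431e-01  9.700e-01 -1.445e-01]
 [ 0.000e+00  0.000e+00  0.000e+00  1.000e+00]]
['PlanningError', 'close_job', 'get_obs', 'grab_frame', 'tip_extent']
```

```bash
cat >> h.py <<'E'
def st():
    g=np.load("jig.npz");o=get_obs();J=R.from_euler("z",float(g["yaw"]))
    p=J.inv().apply(o["ee_pos"]-np.r_[g["t"],0])*1000
    T=(J.inv()*R.from_quat(o["ee_rot"]))
    print("t",round(o["clock"],2),"jig mm",p.round(1),"rotvec err",(R.from_euler("x",np.pi).inv()*T).as_rotvec().round(3),"F jig",J.inv().apply(o["force"]).round(1),"w",round(o["grip_width"],2))
E
python3 -c "
from h import *
print(tip_extent); st()"
python3 -m pendant '[{"rz":0.114,"jaw":1},{"rz":0.114,"jaw":1},{"rz":0.114,"jaw":1},{"rz":0.114,"jaw":1},{"jaw":1}]' 10
python3 -c "
from h import *
st()"
```

```text
0.014
t 0.15 jig mm [-250.1 -453.6  239.9] rotvec err [ 0.001 -0.    -0.457] F jig [-0.2 -0.5 -0.3] w 1.0
t 0.15 jig mm [-250.1 -453.6  239.9] rotvec err [ 0.001 -0.    -0.457] F jig [-0.2 -0.5 -0.3] w 1.0$[0]: bad value
```

```bash

python3 -m pendant '[{"dx":0,"dy":0,"dz":0,"rx":0,"ry":0,"rz":0.114,"jaw":1},{"dx":0,"dy":0,"dz":0,"rx":0,"ry":0,"rz":0.114,"jaw":1},{"dx":0,"dy":0,"dz":0,"rx":0,"ry":0,"rz":0.114,"jaw":1},{"dx":0,"dy":0,"dz":0,"rx":0,"ry":0,"rz":0.114,"jaw":1},{"dx":0,"dy":0,"dz":0,"rx":0,"ry":0,"rz":0,"jaw":1}]' 10
python3 -c "
from h import *
st()"
```

```text
clock: 0.57
ee_pos: [0.2037, -0.617, 0.2404]
ee_rot: [0.998, -0.071, -0.0, -0.0]
force: [0.3, 0.1, -0.7]
grip_width: 0.685
t 0.57 jig mm [-249.9 -453.9  240.4] rotvec err [ 0.    -0.     0.003] F jig [ 0.3  0.2 -0.7] w 0.68
```

```bash

python3 -m pendant '[{"dx":0.025,"dy":-0.031,"dz":0,"rx":0,"ry":0,"rz":0,"jaw":1},{"dx":0.025,"dy":-0.031,"dz":0,"rx":0,"ry":0,"rz":0,"jaw":1},{"dx":0.025,"dy":-0.031,"dz":0,"rx":0,"ry":0,"rz":0,"jaw":1},{"dx":0.025,"dy":-0.031,"dz":0,"rx":0,"ry":0,"rz":0,"jaw":1},{"dx":0.025,"dy":-0.031,"dz":0,"rx":0,"ry":0,"rz":0,"jaw":1}]'
python3 -m pendant '[{"dx":0.025,"dy":-0.031,"dz":0,"rx":0,"ry":0,"rz":0,"jaw":1},{"dx":0.025,"dy":-0.031,"dz":0,"rx":0,"ry":0,"rz":0,"jaw":1},{"dx":0.025,"dy":-0.031,"dz":0,"rx":0,"ry":0,"rz":0,"jaw":1},{"dx":0.025,"dy":-0.031,"dz":0,"rx":0,"ry":0,"rz":0,"jaw":1},{"dx":0.025,"dy":-0.031,"dz":0,"rx":0,"ry":0,"rz":0,"jaw":1}]'
python3 -m pendant '[{"dx":0.025,"dy":-0.029,"dz":0,"rx":0,"ry":0,"rz":0,"jaw":1},{"dx":0,"dy":0,"dz":0,"rx":0,"ry":0,"rz":0,"jaw":1},{"dx":0,"dy":0,"dz":0,"rx":0,"ry":0,"rz":0,"jaw":1}]'
python3 -c "
from h import *
st()
cv2.imwrite('pics/s1.png',grab_frame('side')['frame'][60:300,180:480,::-1])"
```

```text
clock: 0.98
ee_pos: [0.3497, -0.4793, 0.2407]
ee_rot: [0.998, -0.067, -0.0, -0.0]
force: [0.4, -0.1, 0.1]
grip_width: 0.326
clock: 1.4
ee_pos: [0.4948, -0.3428, 0.2407]
ee_rot: [0.998, -0.067, -0.0, 0.0]
force: [0.8, -1.0, 0.5]
grip_width: 0.009
clock: 1.65
ee_pos: [0.5249, -0.3154, 0.2406]
ee_rot: [0.998, -0.064, 0.0, -0.001]
force: [-0.3, -0.9, -0.2]
grip_width: 0.005
t 1.65 jig mm [  26.8 -111.   240.6] rotvec err [ 0.002  0.001 -0.011] F jig [-0.2 -0.9 -0.2] w 0.0
```

View pics/s1.png

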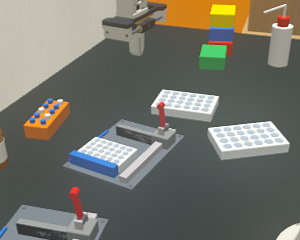

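```bash
python3 - <<'E'
from h import *
f=dict(np.load("side0.npz"));o=get_obs()
for z in (0,-.014):
    p=R.from_quat(f["attitude"]).inv().apply(o["ee_pos"]+[0,0,z]-f["xyz"]);print((f["K"]@p/p[2])[:2]-[180,60])
E
python3 -m pendant '[{"dx":0,"dy":0,"dz":0.04,"rx":0,"ry":0,"rz":0,"jaw":1},{"dx":0,"dy":0,"dz":0.04,"rx":0,"ry":0,"rz":0,"jaw":1},{"dx":0,"dy":0,"dz":0.04,"rx":0,"ry":0,"rz":0,"jaw":1},{"dx":0,"dy":0,"dz":0.04,"rx":0,"ry":0,"rz":0,"jaw":1},{"dx":0,"dy":0,"dz":0.038,"rx":0,"ry":0,"rz":0,"jaw":1}]'
python3 -m pendant '[{"dx":0,"dy":0,"dz":0,"rx":0,"ry":0,"rz":0.01,"jaw":1},{"dx":0,"dy":0,"dz":0,"rx":0,"ry":0,"rz":0,"jaw":1}]'
python3 -c "
from h import *
st()"
```

```text
[137.92995516  48.8378918 ]
[138.07929206  54.13410954]
clock: 2.12
ee_pos: [0.5204, -0.3213, 0.0407]
ee_rot: [0.998, -0.069, -0.001, 0.001]
force: [0.3, -0.3, 0.2]
grip_width: 0.005
clock: 2.28
ee_pos: [0.5194, -0.3195, 0.0407]
ee_rot: [0.997, -0.074, -0.003, -0.001]
force: [1.3, 0.4, 0.7]
grip_width: 0.007
t 2.28 jig mm [  22.  -115.8   40.7] rotvec err [ 0.002 -0.006  0.011] F jig [1.2 0.5 0.7] w 0.01
```

```bash

python3 -m pendant '[{"dx":0,"dy":-0.015,"dz":0,"rx":0,"ry":0,"rz":0,"jaw":1},{"dx":0,"dy":-0.01,"dz":0,"rx":0,"ry":0,"rz":0,"jaw":1},{"dx":0,"dy":-0.008,"dz":0,"rx":0,"ry":0,"rz":0,"jaw":1},{"dx":0,"dy":-0.008,"dz":0,"rx":0,"ry":0,"rz":0,"jaw":1},{"dx":0,"dy":-0.008,"dz":0,"rx":0,"ry":0,"rz":0,"jaw":1}]'
python3 -m pendant '[{"dx":0,"dy":-0.007,"dz":0,"rx":0,"ry":0,"rz":0,"jaw":1},{"dx":0,"dy":-0.007,"dz":0,"rx":0,"ry":0,"rz":0,"jaw":1},{"dx":0,"dy":-0.007,"dz":0,"rx":0,"ry":0,"rz":0,"jaw":1},{"dx":0,"dy":-0.005,"dz":0,"rx":0,"ry":0,"rz":0,"jaw":1},{"dx":0,"dy":0,"dz":0,"rx":0,"ry":0,"rz":0,"jaw":1}]'
python3 -c "
from h import *
st()
f=grab_frame('scene');np.savez('sc2.npz',**f);cv2.imwrite('pics/s2.png',cv2.resize(f['frame'][90:290,180:360,::-1],None,fx=3,fy=3))"
```

```text
clock: 2.7
ee_pos: [0.5314, -0.2715, 0.0453]
ee_rot: [0.997, -0.074, 0.002, 0.001]
force: [-0.4, -2.3, 7.1]
grip_width: 0.009
clock: 3.12
ee_pos: [0.5353, -0.244, 0.0451]
ee_rot: [0.997, -0.073, 0.002, 0.001]
force: [-0.8, -0.7, 5.9]
grip_width: 0.005
t 3.12 jig mm [ 27.4 -38.8  45.1] rotvec err [-0.001  0.003  0.008] F jig [-0.7 -0.8  5.9] w 0.0
```

View pics/s2.png

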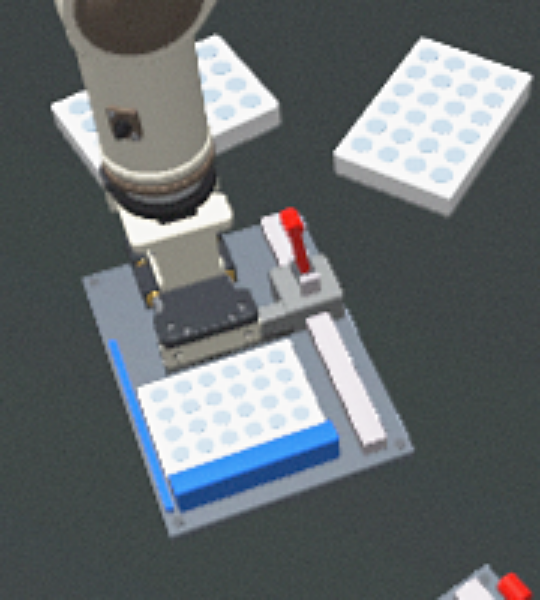

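The stop has moved along its rail and the lever is still up, at about (292,220) in the crop. The plate sits against the blue block, with the gripper directly behind the arm. The upward 6 N is unexpected, so I'll raise the tool a little before pushing on.

```bash

python3 -m pendant '[{"dx":0,"dy":0,"dz":-0.003,"rx":0,"ry":0,"rz":0,"jaw":1},{"dx":0,"dy":0,"dz":0,"rx":0,"ry":0,"rz":0,"jaw":1},{"dx":0,"dy":0,"dz":0,"rx":0,"ry":0,"rz":0,"jaw":1}]'
python3 -c "
from h import *
st()"
python3 -m pendant '[{"dx":0,"dy":-0.006,"dz":0,"rx":0,"ry":0,"rz":0,"jaw":1},{"dx":0,"dy":-0.004,"dz":0,"rx":0,"ry":0,"rz":0,"jaw":1},{"dx":0,"dy":0,"dz":0,"rx":0,"ry":0,"rz":0,"jaw":1}]'
python3 -c "
from h import *
st()"
```

```text
clock: 3.42
ee_pos: [0.5336, -0.2448, 0.0462]
ee_rot: [0.997, -0.073, 0.0, 0.0]
force: [-0.2, -0.0, -0.0]
grip_width: 0.006
t 3.42 jig mm [ 25.8 -39.8  46.2] rotvec err [-0.     0.     0.009] F jig [-0.2 -0.1 -0. ] w 0.01
clock: 3.67
ee_pos: [0.535, -0.2336, 0.0457]
ee_rot: [0.997, -0.073, -0.0, -0.0]
force: [-0.7, -0.7, 1.5]
grip_width: 0.004
t 3.67 jig mm [ 25.6 -28.5  45.7] rotvec err [ 0.001 -0.001  0.008] F jig [-0.7 -0.8  1.5] w 0.0
```

```bash
cat >> h.py <<'E'
def tip(near=None):
    g=np.load("jig.npz");J=R.from_euler("z",float(g["yaw"]));F={}
    P={}
    for n,box in (("scene",(130,215,235,330)),("side",(140,215,290,385))):
        f=grab_frame(n);F[n]=f;im=f["frame"].astype(int);r0,r1,c0,c1=box
        m=(im[...,0]>110)&(im[...,1]<70)&(im[...,2]<70);k=np.zeros_like(m);k[r0:r1,c0:c1]=m[r0:r1,c0:c1]
        v,u=np.nonzero(k);print(n,len(u),end=" ")
        if len(u)==0:return F
        P[n]=(u.mean(),v.mean());q=v<v.min()+4;P[n+"t"]=(u[q].mean(),v[q].mean())
    for a in ("","t"):
        X=tri(F["scene"],P["scene"+a],F["side"],P["side"+a]);print("red "+("top" if a else "mean"),(J.inv().apply(X-np.r_[g["t"],0])*1000).round(1))
    return F
E
python3 - <<'E'
from h import *
F=tip();cv2.imwrite('pics/s3.png',cv2.resize(F['side']['frame'][100:260,220:400,::-1],None,fx=4,fy=3.5))
E
```

```text
scene 90 side 39 red mean [-65.3 -28.3  90.7]
red top [-61.9 -26.8 119. ]
```

View pics/s3.png

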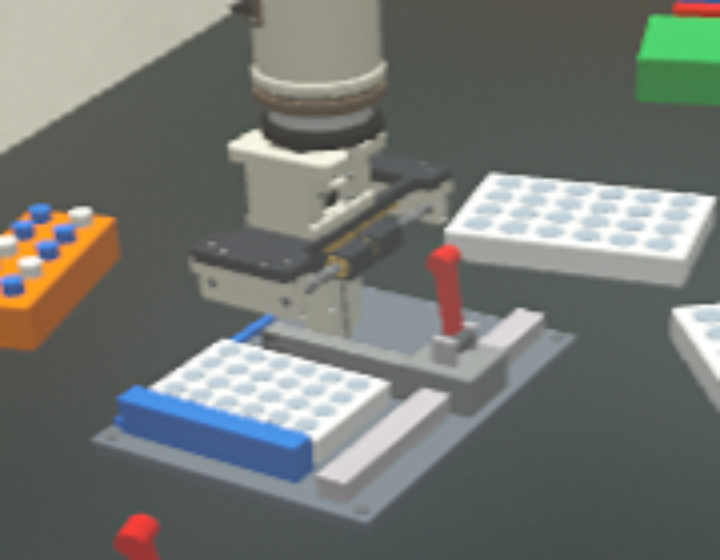

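The side view shows the finger behind the arm and the lever upright. The triangulation puts yc at about -27, so there are about 17 mm still to go.

```bash

python3 -m pendant '[{"dx":0,"dy":-0.006,"dz":-0.001,"rx":0,"ry":0,"rz":0,"jaw":1},{"dx":0,"dy":-0.005,"dz":0,"rx":0,"ry":0,"rz":0,"jaw":1},{"dx":0,"dy":-0.003,"dz":0,"rx":0,"ry":0,"rz":0,"jaw":1},{"dx":0,"dy":0,"dz":0,"rx":0,"ry":0,"rz":0,"jaw":1}]'
python3 -c "
from h import *
st();tip();print()"
python3 -m pendant '[{"dx":0,"dy":-0.002,"dz":0,"rx":0,"ry":0,"rz":0,"jaw":1},{"dx":0,"dy":0,"dz":0,"rx":0,"ry":0,"rz":0,"jaw":1}]'
python3 -m pendant '[{"dx":0,"dy":-0.002,"dz":0,"rx":0,"ry":0,"rz":0,"jaw":1},{"dx":0,"dy":0,"dz":0,"rx":0,"ry":0,"rz":0,"jaw":1}]'
python3 -c "
from h import *
st();tip()"
```

```text
clock: 4.1
ee_pos: [0.5367, -0.2219, 0.0468]
ee_rot: [0.997, -0.074, -0.0, 0.001]
force: [-1.0, -3.7, 1.2]
grip_width: 0.005
t 4.1 jig mm [ 25.7 -16.8  46.8] rotvec err [-0.002 -0.     0.01 ] F jig [-0.5 -3.8  1.2] w 0.01
scene 88 side 87 red mean [-64.9 -14.7  96.5]
red top [-62.  -16.4 119.3]

clock: 4.37
ee_pos: [0.5367, -0.2217, 0.0469]
ee_rot: [0.997, -0.074, -0.0, 0.002]
force: [-1.2, -7.7, 1.7]
grip_width: 0.006
clock: 4.53
ee_pos: [0.5368, -0.2214, 0.047]
ee_rot: [0.997, -0.075, -0.0, 0.002]
force: [-3.0, -10.3, 1.3]
grip_width: 0.004
t 4.53 jig mm [ 25.7 -16.3  47. ] rotvec err [-0.005 -0.     0.012] F jig [ -1.6 -10.6   1.3] w 0.0
scene 86 side 85 red mean [-64.8 -14.7  95.9]
red top [-61.5 -15.8 119.9]
```

Snug: the reaction rose to 10 N with no further motion. I'll back off and go round to the lever.

```bash

python3 -m pendant '[{"dx":0,"dy":0.015,"dz":0,"rx":0,"ry":0,"rz":0,"jaw":1},{"dx":0,"dy":0.01,"dz":0,"rx":0,"ry":0,"rz":0,"jaw":1},{"dx":0,"dy":0,"dz":-0.04,"rx":0,"ry":0,"rz":0,"jaw":1},{"dx":0,"dy":0,"dz":-0.04,"rx":0,"ry":0,"rz":0,"jaw":1},{"dx":0,"dy":0,"dz":-0.035,"rx":0,"ry":0,"rz":0,"jaw":1}]'
python3 -m pendant '[{"dx":0,"dy":0,"dz":-0.035,"rx":0,"ry":0,"rz":0,"jaw":1},{"dx":-0.035,"dy":-0.01,"dz":0,"rx":0,"ry":0,"rz":0,"jaw":1},{"dx":-0.035,"dy":-0.01,"dz":0,"rx":0,"ry":0,"rz":0,"jaw":1},{"dx":-0.035,"dy":-0.008,"dz":0,"rx":0,"ry":0,"rz":0,"jaw":1},{"dx":-0.025,"dy":0,"dz":0,"rx":0,"ry":0,"rz":-0.01,"jaw":1}]'
python3 -m pendant '[{"dx":0,"dy":0,"dz":0,"rx":0,"ry":0,"rz":0,"jaw":1},{"dx":0,"dy":0,"dz":0,"rx":0,"ry":0,"rz":0,"jaw":1}]'
python3 -c "
from h import *
st()
f=grab_frame('scene');cv2.imwrite('pics/s4.png',cv2.resize(f['frame'][60:290,180:380,::-1],None,fx=2.5,fy=2.5))"
```

```text
clock: 5.05
ee_pos: [0.5341, -0.2408, 0.1627]
ee_rot: [0.997, -0.073, -0.0, -0.001]
force: [1.2, -0.7, 0.8]
grip_width: 0.001
clock: 5.47
ee_pos: [0.407, -0.192, 0.1963]
ee_rot: [0.998, -0.067, -0.001, -0.001]
force: [-0.6, -0.5, -0.1]
grip_width: 0.009
clock: 5.63
ee_pos: [0.4087, -0.1947, 0.1969]
ee_rot: [0.998, -0.069, 0.0, 0.0]
force: [1.1, -0.5, 0.5]
grip_width: 0.002
t 5.63 jig mm [-104.8   -7.3  196.9] rotvec err [-0.001  0.    -0.   ] F jig [ 1.1 -0.3  0.5] w 0.0
```

View pics/s4.png

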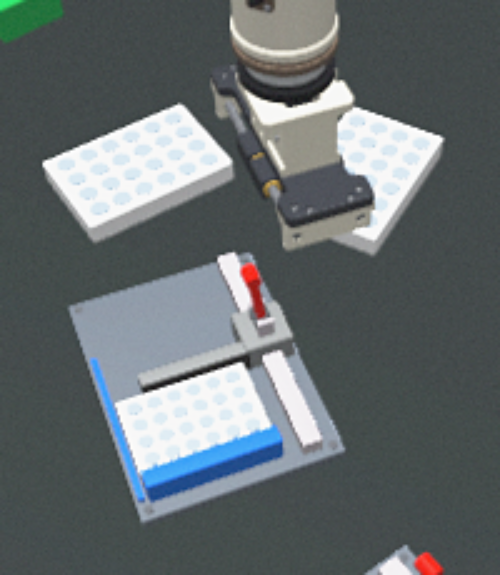

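The lever is upright at about (253,285) in the crop, the plate is snug, and the gripper is at the lever's −x side. Now I'll descend and push the lever over.

```bash

python3 -m pendant '[{"dx":0,"dy":0.004,"dz":0.04,"rx":0,"ry":0,"rz":0,"jaw":1},{"dx":0,"dy":0,"dz":0.04,"rx":0,"ry":0,"rz":0,"jaw":1},{"dx":0,"dy":0,"dz":0.002,"rx":0,"ry":0,"rz":0,"jaw":1},{"dx":0,"dy":0,"dz":0,"rx":0,"ry":0,"rz":0,"jaw":1}]'
python3 -c "
from h import *
st()"
python3 -m pendant '[{"dx":0.012,"dy":0,"dz":0,"rx":0,"ry":0,"rz":0,"jaw":1},{"dx":0.01,"dy":0,"dz":0,"rx":0,"ry":0,"rz":0,"jaw":1},{"dx":0.01,"dy":0,"dz":0,"rx":0,"ry":0,"rz":0,"jaw":1},{"dx":0.01,"dy":0,"dz":0.002,"rx":0,"ry":0,"rz":0,"jaw":1},{"dx":0.01,"dy":0,"dz":0.004,"rx":0,"ry":0,"rz":0,"jaw":1}]'
python3 -c "
from h import *
st()"
```

```text
clock: 6.02
ee_pos: [0.4083, -0.1976, 0.1129]
ee_rot: [0.998, -0.068, -0.002, -0.002]
force: [1.4, 0.6, 0.7]
grip_width: 0.006
t 6.02 jig mm [-104.8  -10.4  112.9] rotvec err [ 0.004 -0.005 -0.002] F jig [1.3 0.8 0.7] w 0.01
clock: 6.43
ee_pos: [0.4617, -0.2066, 0.1097]
ee_rot: [0.998, -0.069, 0.0, 0.0]
force: [-1.7, -0.1, -0.8]
grip_width: 0.004
t 6.43 jig mm [-50.6 -11.9 109.7] rotvec err [-0.001  0.001 -0.   ] F jig [-1.7 -0.3 -0.8] w 0.0
```

```bash

python3 -m pendant '[{"dx":0.01,"dy":0,"dz":0.005,"rx":0,"ry":0,"rz":0,"jaw":1},{"dx":0.01,"dy":0,"dz":0.005,"rx":0,"ry":0,"rz":0,"jaw":1},{"dx":0.008,"dy":0,"dz":0.006,"rx":0,"ry":0,"rz":0,"jaw":1},{"dx":0.004,"dy":0,"dz":0.007,"rx":0,"ry":0,"rz":0,"jaw":1},{"dx":0,"dy":0,"dz":0,"rx":0,"ry":0,"rz":0,"jaw":1}]'
python3 -c "
from h import *
st()"
```

```text
clock: 6.85
ee_pos: [0.4929, -0.2103, 0.0842]
ee_rot: [0.998, -0.068, -0.0, -0.0]
force: [-0.7, -0.3, 0.7]
grip_width: 0.007
t 6.85 jig mm [-19.2 -11.3  84.2] rotvec err [ 0.001 -0.    -0.001] F jig [-0.7 -0.4  0.7] w 0.01
```

```bash

python3 -m pendant '[{"dx":0,"dy":0,"dz":0.004,"rx":0,"ry":0,"rz":0,"jaw":1},{"dx":0,"dy":0,"dz":0.003,"rx":0,"ry":0,"rz":0,"jaw":1},{"dx":0,"dy":0,"dz":0,"rx":0,"ry":0,"rz":0,"jaw":1}]'
python3 -c "
from h import *
st()"
```

```text
clock: 7.1
ee_pos: [0.4926, -0.2105, 0.0787]
ee_rot: [0.998, -0.068, 0.001, 0.0]
force: [-0.3, 0.6, 0.8]
grip_width: 0.009
t 7.1 jig mm [-19.5 -11.5  78.7] rotvec err [ 0.     0.001 -0.001] F jig [-0.4  0.5  0.8] w 0.01
```

```bash

python3 -m pendant '[{"dx":0,"dy":0,"dz":0.003,"rx":0,"ry":0,"rz":0,"jaw":1},{"dx":0,"dy":0,"dz":0.002,"rx":0,"ry":0,"rz":0,"jaw":1},{"dx":0,"dy":0,"dz":0,"rx":0,"ry":0,"rz":0,"jaw":1}]'
python3 -c "
from h import *
st()"
```

```text
clock: 7.35
ee_pos: [0.4931, -0.211, 0.0763]
ee_rot: [0.998, -0.069, 0.001, 0.001]
force: [-5.6, 1.9, 19.5]
grip_width: 0.001
t 7.35 jig mm [-19.  -11.9  76.3] rotvec err [-0.002  0.002 -0.001] F jig [-5.8  1.2 19.5] w 0.0
```

Firm 19.5 N stop with the fingertip at z ≈ 62, so the lever is level. Next: retreat and check.

```bash

python3 -m pendant '[{"dx":0,"dy":0,"dz":-0.02,"rx":0,"ry":0,"rz":0,"jaw":1},{"dx":0,"dy":0,"dz":-0.04,"rx":0,"ry":0,"rz":0,"jaw":1},{"dx":0,"dy":0,"dz":-0.04,"rx":0,"ry":0,"rz":0,"jaw":1},{"dx":-0.02,"dy":0.03,"dz":-0.02,"rx":0,"ry":0,"rz":0,"jaw":1},{"dx":-0.02,"dy":0.035,"dz":0,"rx":0,"ry":0,"rz":0,"jaw":1}]'
python3 -m pendant '[{"dx":-0.02,"dy":0.035,"dz":0,"rx":0,"ry":0,"rz":0,"jaw":1},{"dx":-0.02,"dy":0.035,"dz":0,"rx":0,"ry":0,"rz":0,"jaw":1},{"dx":-0.02,"dy":0.035,"dz":0,"rx":0,"ry":0,"rz":0,"jaw":1},{"dx":0,"dy":0,"dz":0,"rx":0,"ry":0,"rz":0,"jaw":1},{"dx":0,"dy":0,"dz":0,"rx":0,"ry":0,"rz":0,"jaw":1}]'
python3 - <<'E'
from h import *
st();F=tip()
a=cv2.resize(F['scene']['frame'][140:275,195:325],(480,500));b=cv2.resize(F['side']['frame'][140:260,235:375],(320,275))
c=np.zeros((500,800,3),np.uint8);c[:,:480]=a;c[:275,480:]=b
cv2.imwrite('pics/fin.png',c[:,:,::-1])
E
```

```text
clock: 7.77
ee_pos: [0.4485, -0.2686, 0.1996]
ee_rot: [0.998, -0.065, 0.005, 0.002]
force: [0.4, -1.6, 0.5]
grip_width: 0.005
clock: 8.18
ee_pos: [0.3674, -0.3679, 0.1938]
ee_rot: [0.997, -0.072, -0.0, 0.001]
force: [0.2, 0.9, 0.5]
grip_width: 0.006
t 8.18 jig mm [-122.  -184.6  193.8] rotvec err [-0.001 -0.     0.006] F jig [0.1 0.9 0.5] w 0.01
scene 147 side 42 red mean [-25.9  -7.1  60.2]
red top [-39.1  27.2  98.3]
```

View pics/fin.png

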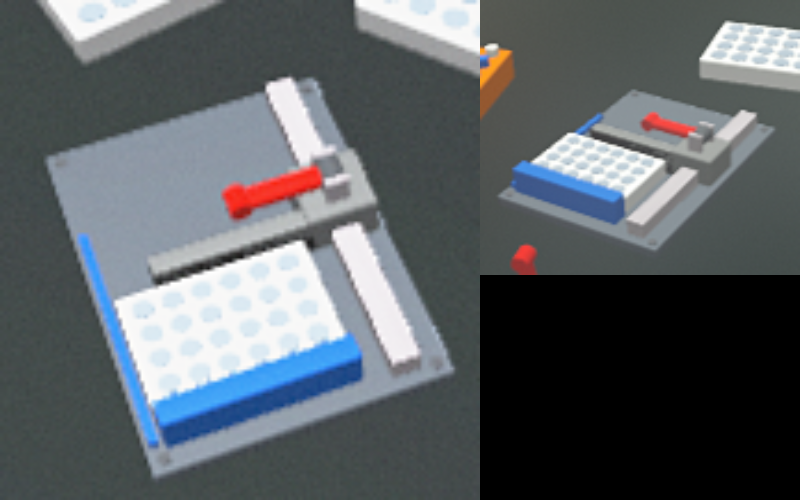

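The lever lies level, with its tip at (236,203), and the plate fills the space between the arm and the blue block. One last numeric check before handing in.

```bash
python3 - <<'E'
from h import *
g=np.load("jig.npz");J=R.from_euler("z",float(g["yaw"]));f=dict(np.load("scene0.npz"))
q=lambda u,v,z:(J.inv().apply(plane(f,(u/3.692-.4+195,v/3.704-.4+140),z)-np.r_[g["t"],0])*1000).round(1)
print("tip",q(236,203,.058),"arm back/face",q(149,262,.044),q(154,279,.044),"plate",q(116,298,.032),q(302,243,.032))
print("spare",tri(f,(350.5,287),dict(np.load("side0.npz")),(254.5,251)))
close_job()
E
```

```text
tip [ -4.2 -12.3  58. ] arm back/face [60.1  1.4 44. ] [60.8 15.4 44. ] plate [86.7 11.9 32. ] [-38.   15.5  32. ]
spare [0.46676194 0.12303238 0.12227554]
the job is handed in; nothing more can be done
```

The job is handed in at about 8.3 s of the 48 s. I pushed the stop with closed fingers until the plate was snug, then pushed the red lever over to its end stop. I then pulled the gripper clear.

- **Stop and plate:** the push force rose to about 10 N with no more movement. In the last picture the lever tip is at jig y ≈ -12 mm (allowed -22.5 to -4), the arm face at y ≈ 15 mm, and the plate edge at y ≈ 12 to 15.5 mm. That puts the plate centre at about x 24 mm, y 55 to 58 mm, both within limits.
- **Lever:** it met a firm stop at 19.5 N with the fingertip at z ≈ 62 mm, and both views show it level. The mean height of the red pixels is 60 mm.
- **Empty jig:** the gripper never went near it, and its lever is still upright in the views that show it. I didn't re-measure that lever tip afterwards; the "spare" figure printed at the end came from the starting images.

Two checks were odd:
- **Upward force:** during the push the tool rose about 5 mm with up to 7 N of upward force. It eased when I raised the tool 3 mm. I think the finger has a step that rode on the arm, but I did not confirm that.
- **Stop position:** with the lever upright, the two-view tip y read a few mm lower than the arm edges. The final "red top" reading is meaningless, because the top red pixels are different points in each view once the lever is level.

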